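Fetch the bearing from behind the containers

TASK

The ball bearing lies at the back of the steel stock tray, behind a lidded jar and a flat-sided tin. First move the jar and the tin to stand on the black mat, then seat the bearing flat on the steel jig with its bore over the little post, and only then put the jar and the tin back in the tray, each exactly where it stood at the start (to about a centimetre). Keep the jar and the tin upright, do not lift or drag the bearing before both stand on the mat, and leave the amber bottle and the round can beside the bearing where they are.

Things in the scene. Friction and masses are not known exactly. Their poses are not given: they have to be found in the camera images.
- jar_c (a point): Round white plastic jar with a wider black lid, upright, 84 mm high: body 48 mm across (lowest 60 mm), lid 56 mm across (top 20 mm), 0.3 kg. Stands in one of the two front places of the tray (the side towards the robot). The point is its centre, half-way up (42 mm above its underside), z up.
- tin_c (a point): Flat-sided aluminium tin with a paper band, upright, 46 mm along its x, 58 mm along its y, flat top at 76 mm, small black cap (22 mm across, set 14 mm towards its +y) up to 84 mm, 0.3 kg. Stands in the other front place. The point is on its middle axis, 42 mm above its underside, z up.
- bearing_c (a point): Steel ball bearing lying flat (a thick ring): 62 mm outside, bore 34 mm, 26 mm high, 0.25 kg. At the back of the tray in the middle, between the amber bottle and the can. The point is its centre, half-way up (13 mm above its underside), z along the bore, up.
- amber: Round amber bottle with a white cap, 48 mm across, 88 mm high, in the tray at one side of the bearing, its centre about 95 mm from the bearing's; stays there. Origin: centre of its underside.
- can: Round plain steel can, 50 mm across, 86 mm high, in the tray at the other side of the bearing, its centre about 95 mm from the bearing's; stays there. Origin: centre of its underside.
- tray: Fixed shallow steel stock tray, 220 mm (its x) by 280 mm (its y), floor 3 mm thick, rim 3 mm thick and up to 16 mm above the bench. Origin: centre of its underside on the bench; x points to the back (away from the robot), y along the rows. The bearing lies near x = +40 mm, y = 0; the jar and the tin stand near x = -45 mm, y = +45 and -45 mm (which is which changes), the tin's x along the tray's x to about 0.15 rad.
- mat: Fixed black rubber mat at one side of the tray (left or right changes), 220 mm (its x) by 130 mm (its y), 4 mm thick, the side area for the jar and the tin; there is room for both side by side along its x. Origin: centre of its underside on the bench.
- jig: Fixed dark steel jig plate at the other side, 120 x 120 mm, 12 mm thick, with a brass post at its centre, 16 mm thick and 18 mm high above the plate, narrowing at the top. Bolt heads at the corners are outside the bearing's seat. Origin: centre of its underside on the bench, z up through the post.
Things that resemble listed ones, but are neither listed nor needed, are in the scene too. Leave any purple look-alike of the part that bears jar_c alone.

How it is judged (in metres and radians):
On the way, in this order (a step that is already met when the one before it is completed fails the run):
1. the jar and the tin both stand upright on the mat, let go, with the bearing still in its place in the tray (x of jar_c in the frame of mat between -0.1 and 0.1 m and y of jar_c in the frame of mat between -0.055 and 0.055 m and z of jar_c in the frame of mat between 0.036 and 0.052 m and angle between each of jar_c, tin_c's own z axis and vertical below 0.15 rad and x of tin_c in the frame of mat between -0.1 and 0.1 m and y of tin_c in the frame of mat between -0.055 and 0.055 m and z of tin_c in the frame of mat between 0.036 and 0.052 m and linear speed of each of jar, tin below 0.02 m/s and contact force between the fingers and jar below 0.2 N and contact force between the fingers and tin below 0.2 N and distance of bearing_c from where it was at the start of the episode below 0.02 m), for 0.2 s.
2. the bearing is seated on the jig over the post, let go, with the jar and the tin still on the mat (horizontal distance between bearing_c and jig below 0.013 m and z of bearing_c in the frame of jig below 0.029 m and angle between bearing_c's own z axis and vertical below 0.1 rad and linear speed of each of bearing, jar, tin below 0.02 m/s and contact force between the fingers and bearing below 0.2 N and x of jar_c in the frame of mat between -0.1 and 0.1 m and y of jar_c in the frame of mat between -0.055 and 0.055 m and z of jar_c in the frame of mat between 0.036 and 0.052 m and angle between each of jar_c, tin_c's own z axis and vertical below 0.15 rad and x of tin_c in the frame of mat between -0.1 and 0.1 m and y of tin_c in the frame of mat between -0.055 and 0.055 m and z of tin_c in the frame of mat between 0.036 and 0.052 m and contact force between the fingers and jar below 0.2 N and contact force between the fingers and tin below 0.2 N), for 0.2 s.
At the end, for the whole second after the job is handed in: Bearing flat on the jig over the post (centre within 13 mm, no more than 4 mm above fully down); jar and tin upright in the tray, each within 15 mm of where it stood at the start; amber bottle and can within 15 mm of their starting places; all at rest and let go (horizontal distance between bearing_c and jig below 0.013 m and z of bearing_c in the frame of jig below 0.029 m and angle between each of bearing_c, jar_c, tin_c's own z axis and vertical below 0.1 rad and linear speed of each of bearing, jar, tin below 0.02 m/s and contact force between the fingers and bearing below 0.2 N and distance of each of jar_c, tin_c, amber, can from where it was at the start of the episode below 0.015 m and contact force between the fingers and jar below 0.2 N and contact force between the fingers and tin below 0.2 N); the robot touches nothing.
It fails at once if the jar or the tin is tipped by more than 35 degrees (angle between any of jar_c, tin_c's own z axis and vertical above 0.61 rad).
It fails at once if the amber bottle or the can is pushed more than 25 mm from its place or knocked over (distance of any of amber, can from where it was at the start of the episode above 0.025 m or angle between any of amber, can's own z axis and vertical above 0.5 rad).
It also fails if it takes over 128 s, if anything falls off the work surface, if the arm or the gripper's body presses on something with over 40 N, if the wrist force passes 120 N, or if a joint passes its speed limit or range.

ROBOT

A 6-joint arm with a two-finger parallel gripper is mounted at the origin on the work surface. World frame = base frame: x ahead of the robot, y to its left, z up, the work surface at z = 0. Lengths are in mm, angles in rad, forces in N, time in s.
With the tool pointing down it reaches from about 350 to 850 mm from the base axis. Payload 8.1 kg.
Tool frame: the origin (TCP) lies on the centre line of the jaws, within the pads' length; the fingertips stand 8 mm ahead of it and the grasp point (between the pads) lies 11 mm behind it; z points along the fingers, y is the direction in which the jaws open and shut (so a half turn about z gives the same grasp; the last joint's range is limited). The gripper opens to 85 mm and grips with 20 to 120 N. Pads are 22 mm wide; open, the fingers measure 114 mm over their backs; the gripper's body (76 mm by 85 mm) begins 54 mm behind the grasp point. The pads swing forward as they close: fully open they stand 13 mm farther back than shut.
Start: joints at [-1.332, 0.13, 1.488, -0, 1.523, -0.085], TCP at [190.923, -568.818, 239.292] pointing down, gripper open.
Joint ranges: [-2.96, 2.96], [-0.89, 2.26], [0.02, 2.5], [-1.34, 4.48], [0, 2.73], [-2.66, 2.66]. Speed limits (rad/s): [2.39, 2.39, 2.79, 3.14, 3.14, 3.14].

INTERFACE

Orientations are given as a rotation vector (axis times angle).
In Python, from rig import * gives the robot as it stands.
- The arm moves only by the tool carry_out, never from a script. Its argument "commands" is a list of rows, each a list of 6 numbers: the shift along the tool's x, y, z each as a share of 0.04 m, from -1 to 1, then the turn, a rotation vector about the tool's x, y, z each as a share of 4 degrees, from -1 to 1. In form: [[tx, ty, tz, rx, ry, rz], ...]. A call has 1 to 5 rows; each row shifts and turns the commanded pose from where the row before left it, along the tool's axes as they then stand; what a row does not reach is not made up. A row lasts 1/12 s, in which the tool goes at most 41.7 mm and 7.16 degrees, less where a joint would pass 70% of its speed; a pose out of reach is approached as far as the arm can. A call with a number of a shift or a turn outside -1 to 1 is refused whole. A call with a gripper value outside its range is refused whole. "gripper" is the closure, from 0 (fully open) to 1 (shut), set as the call begins (left out, the last holds). The fingers move at their own pace and stop on an object; the grip force is fixed at half the most. Time passes only in rows, so rows that do not move let the fingers close. It gives the time, the measured TCP pose, the force and the opening at its end, in the units of the state.
- sense(): the state, without advancing time (a new reading comes with each control period).
- grab_frame(name): name is "scene" or "top"; returns a dict with "color" (480x640x3 uint8, red, green, blue), "vertical_fov" (degrees; the focal length in pixels is half the picture's height over the tangent of half this angle, whatever the lens; pixels are square), "cx", "cy" (the principal point, pixels), "eye" and "orientation" of the camera in the world. Camera axes: x right, y down, z forward; pixel columns grow to the right and rows downward; lengths in mm; the calibration is good to about 2 mm. A picture is of the moment at which its call begins. There is no depth.
- close_job(): hands the job in, once; it reports no verdict.
The state is a dict: "time_s": time; "joints": joint angles; "qd": joint speeds; "joint_torque": joint torques, N m; "eef_pos": TCP position; "tcp_rot": TCP orientation; "ft_force": force on the tool from outside, world axes, zero at the start; "torque": the same for the moment, N m; "grip_width": finger opening in mm.
Only numpy, scipy, OpenCV 4.12 (cv2) and the standard library are available. Lean on these libraries where they do the work, as an engineer would, in place of code of your own. Each camera call takes 0.05 s, during which the arm holds its last target. There are 200 camera calls.

## Working session

There is one attempt and no reset: what is moved stays moved. The work goes in short steps, Python scripts to look and compute and a tool call to move; the robot and the scene stay as the last step left them, time stands still between calls to the robot, and variables do not carry over. Pictures are saved under pics/ and viewed, about 12 in all and at most 16, crops included, and the job is handed in when it is done.

Besides the shell and the picture viewer there is one more tool, called as a command line: name --pt "numbers of a row" for each row, then --argument value for the rest. carry_out: Moves the arm, as the interface text tells. Shift numbers are shares of 0.04 m and turn numbers shares of 4 degrees, none past 1 either way. Its arguments: {"type":"object","properties":{"commands":{"type":"array","items":{"type":"array","items":{"type":"number","minimum":-1,"maximum":1}}},"gripper":{"type":"number"}},"required":["commands"]}

```bash
mkdir -p pics
cat > h.py <<'E'
from rig import *
import numpy as np, cv2
from scipy.spatial.transform import Rotation as R
def grab(n,f=None):
    d=grab_frame(n)
    if f: cv2.imwrite('pics/'+f,cv2.cvtColor(d['color'],cv2.COLOR_RGB2BGR))
    return d
def cam(d):
    o=np.array(d['orientation'],float)
    M=R.from_rotvec(o).as_matrix() if o.size==3 else o.reshape(3,3)
    f=240/np.tan(np.radians(d['vertical_fov'])/2)
    return M,f,np.array(d['eye'],float)
def ray(d,u,v,z):
    M,f,e=cam(d); r=M@np.array([(u-d['cx'])/f,(v-d['cy'])/f,1]); return e+r*(z-e[2])/r[2]
def proj(d,p):
    M,f,e=cam(d); q=M.T@(np.array(p,float)-e); return q[0]/q[2]*f+d['cx'],q[1]/q[2]*f+d['cy']
E
python3 - <<'E'
from h import *
for n in('top','scene'):
    d=grab(n,n+'0.png'); print({k:d[k] for k in d if k!='color'})
print(sense())
E
```

```text
{'vertical_fov': 48.697673780492885, 'cx': 322.9424356610451, 'cy': 240.26336139240078, 'eye': array([ 481.48689541,   19.18987296, 1143.37991801]), 'orientation': array([-2.2170135 ,  2.2007897 , -0.07667913])}
{'vertical_fov': 51.322286589403404, 'cx': 322.16328200286216, 'cy': 238.33117136688222, 'eye': array([1175.17832483, -156.48811557,  902.34296578]), 'orientation': array([-1.98878892, -1.62183634,  0.54566404])}
{'time_s': 0.1, 'joints': array([-1.33239323e+00,  1.31100713e-01,  1.48917984e+00, -7.43595198e-06,
        1.52300518e+00, -8.54002383e-02]), 'qd': array([-0.00029709, -0.00156138, -0.00217748, -0.0001979 , -0.00101318,
        0.00060815]), 'joint_torque': array([ 1.56037444e-03, -5.70949352e+01, -5.01942444e+01, -5.19777620e-05,
        8.11986218e-03,  1.63000561e-05]), 'eef_pos': array([ 190.8076724 , -568.33750183,  238.33512375]), 'tcp_rot': array([-3.09884297e+00, -5.06138493e-01,  2.14773285e-04]), 'ft_force': array([-0.61538575, -0.39121418, -0.660257  ]), 'torque': array([-0.01086932,  0.03295486, -0.00985971]), 'grip_width': 85.40342670380802}
```

View pics/top0.png

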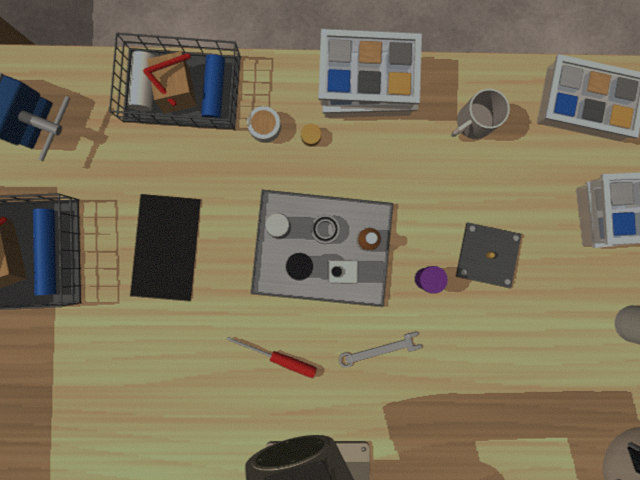

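View pics/scene0.png

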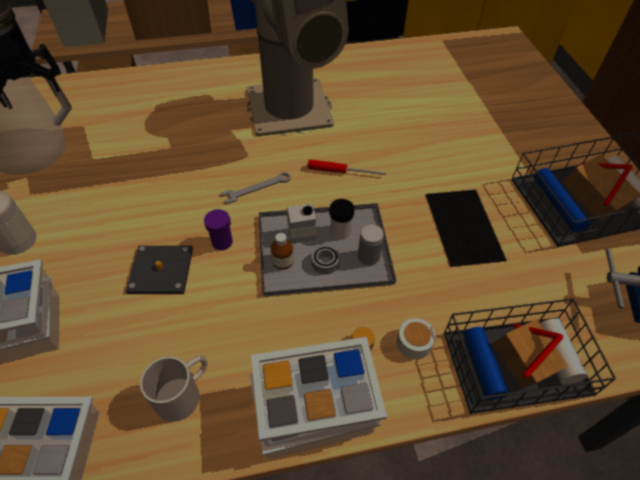

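Top view: image up is +x and image left is +y. Possible confusions:
- **Jar:** black lid at (299,266) is the one I want. The purple look-alike is at (432,279).
- **Tin:** white box with a black cap at (343,271). The box trays at (370,70) are not it.
- **Bearing:** ring at (325,230). The wrench eye (348,358) and the cup (265,124) are not it.
- **Mat, jig, can, amber:** mat (166,247), jig (490,255), can (277,226), amber (369,239).

I'll measure these and check them in one crop.

```bash
cat > meas.py <<'E'
from h import *
def blob(mask,box):
    m=np.zeros(mask.shape,np.uint8);x0,y0,x1,y1=box;m[y0:y1,x0:x1]=mask[y0:y1,x0:x1]*255
    cs,_=cv2.findContours(m,cv2.RETR_EXTERNAL,cv2.CHAIN_APPROX_NONE)
    return max(cs,key=cv2.contourArea) if cs else None
def cr(d,c,z):
    (u,v),r=cv2.minEnclosingCircle(c);M=cv2.moments(c);w=M['m10']/M['m00'],M['m01']/M['m00']
    return np.round(w,1),round(r,1),ray(d,*w,z)[:2].round(1)
def rect(d,c,z):
    p=np.array([ray(d,*q,z)[:2] for q in c[:,0]],np.float32);return cv2.minAreaRect(p)
E
python3 - <<'E'
from meas import *
d=grab('top','top1.png');I=d['color'].astype(int);g=I.mean(2);sat=I.max(2)-I.min(2)
dark=g<45
print('jar',cr(d,blob(dark,(280,248,318,286)),87))
print('mat',rect(d,blob(dark,(120,180,210,310)),4))
print('tin',rect(d,blob((g>150)&(sat<60),(322,255,365,290)),79), cr(d,blob((g>150)&(sat<60),(322,255,365,290)),79))
print('cap',cr(d,blob(dark,(328,260,346,284)),87))
print('can',cr(d,blob((g>150)&(sat<40),(260,205,295,245)),89))
print('jig',rect(d,blob((g<90)&(sat<30),(445,210,535,300)),12))
print('post',cr(d,blob((sat>50)&(I[...,0]>I[...,2]+40),(480,245,502,265)),30))
print('tray',rect(d,blob((sat<35),(240,180,402,315)),16))
for n in [(325,230),(325,215),(310,230),(340,230)]: print(n,I[n[1],n[0]],ray(d,*n,29).round(1))
c=d['color'][180:310,230:400];cv2.imwrite('pics/crop1.png',cv2.cvtColor(cv2.resize(c,None,fx=4.7,fy=4.5,interpolation=cv2.INTER_CUBIC),cv2.COLOR_RGB2BGR))
E
```

```text
jar (array([299.2, 265.9]), 13.3, array([479.4,  42.1]))
mat ((518.085693359375, 330.08984375), (127.24312591552734, 217.21951293945312), 85.50154113769531)
tin ((469.7808837890625, -44.65898895263672), (40.03877639770508, 50.24539566040039), 0.35038435459136963) (array([345.4, 271.6]), 16.0, array([468.5, -50.5]))
cap (array([336.4, 271.1]), 4.7, array([469.6, -31.9]))
can (array([276.7, 224.7]), 10.7, array([561.1,  87.5]))
jig ((505.93408203125, -362.1296081542969), (122.12883758544922, 119.77546691894531), 78.4172592163086)
post (array([490.3, 254.6]), 3.7, array([ 505.9, -360.4]))
tray ((518.3128662109375, -4.44482421875), (283.5884094238281, 224.34117126464844), 84.70866394042969)
(325, 230) [94 90 89] [555.2 -10.3  29. ]
(325, 215) [125 121 118] [586.9 -10.1  29. ]
(310, 230) [81 78 77] [554.9  21.3  29. ]
(340, 230) [91 90 86] [555.5 -41.9  29. ]
```

View pics/crop1.png

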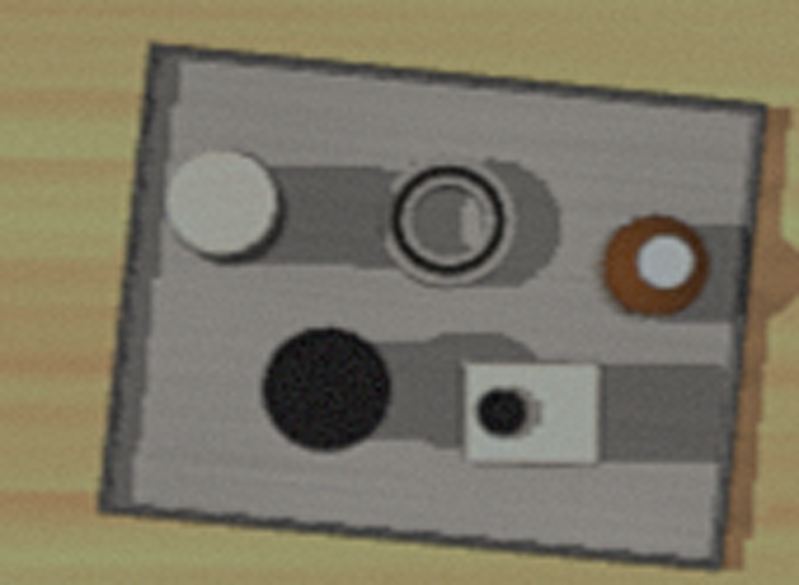

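The crop confirms the choice: jar lid (299,266), tin with its cap towards +y (343,272), and bearing ring (325,229) between the can and the amber bottle. I'll grip everything with the jaws along world x. First step is turning the tool +71.5° about vertical.

carry_out --pt "0 0 0 0 0 -1" --pt "0 0 0 0 0 -1" --pt "0 0 0 0 0 -1" --pt "0 0 0 0 0 -1" --pt "0 0 0 0 0 -1" --gripper 0

```text
time_s: 0.57
eef_pos: [190.8, -568.6, 238.8]
tcp_rot: [-2.963, -1.042, -0.0]
ft_force: [-0.2, -0.3, -0.1]
grip_width: 85.4
```

carry_out --pt "0 0 0 0 0 -1" --pt "0 0 0 0 0 -1" --pt "0 0 0 0 0 -1" --pt "0 0 0 0 0 -1" --pt "0 0 0 0 0 -1"

```text
time_s: 0.98
eef_pos: [190.9, -568.6, 238.8]
tcp_rot: [-2.737, -1.541, -0.0]
ft_force: [-0.4, 0.4, -0.3]
grip_width: 85.3
```

carry_out --pt "0 0 0 0 0 -1" --pt "0 0 0 0 0 -1" --pt "0 0 0 0 0 -1" --pt "0 0 0 0 0 -1" --pt "0 0 0 0 0 -1"

```text
time_s: 1.4
eef_pos: [190.9, -568.6, 238.8]
tcp_rot: [-2.428, -1.993, -0.001]
ft_force: [-0.1, 0.6, 0.4]
grip_width: 85.4
```

carry_out --pt "0 0 0 0 0 -1" --pt "0 0 0 0 0 -1" --pt "0 0 0 0 0 -0.86" --pt "0 0 0 0 0 0"

```text
time_s: 1.73
eef_pos: [190.9, -568.6, 238.9]
tcp_rot: [-2.218, -2.224, -0.001]
ft_force: [0.2, 0.6, -0.7]
grip_width: 85.5
```

carry_out --pt "0.85 0.4 0 0 0 0" --pt "0.85 0.4 0 0 0 0" --pt "0.85 0.4 0 0 0 0" --pt "0.85 0.4 0 0 0 0" --pt "0.85 0.4 0 0 0 0"

```text
time_s: 2.15
eef_pos: [271.2, -397.1, 238.9]
tcp_rot: [-2.225, -2.218, -0.0]
ft_force: [1.0, -0.3, 0.3]
grip_width: 85.5
```

carry_out --pt "0.85 0.4 0 0 0 0" --pt "0.85 0.4 0 0 0 0" --pt "0.85 0.4 0 0 0 0" --pt "0.85 0.4 0 0 0 0" --pt "0.85 0.4 0 0 0 0"

```text
time_s: 2.57
eef_pos: [351.2, -227.1, 239.3]
tcp_rot: [2.224, 2.218, 0.0]
ft_force: [0.6, 0.5, 0.2]
grip_width: 85.6
```

carry_out --pt "0.85 0.4 0 0 0 0" --pt "0.85 0.4 0 0 0 0" --pt "0.85 0.4 0 0 0 0" --pt "0.85 0.4 0 0 0 0" --pt "0.85 0.4 0 0 0 0"

```text
time_s: 2.98
eef_pos: [431.4, -57.0, 239.4]
tcp_rot: [2.224, 2.218, 0.001]
ft_force: [0.1, -0.1, 0.2]
grip_width: 85.4
```

carry_out --pt "0.85 0.4 0 0 0 0" --pt "0.85 0.4 0 0 0 0" --pt "0.82 0.4 0 0 0 0" --pt "0 0 0 0 0 0"

```text
time_s: 3.32
eef_pos: [480.3, 47.3, 239.0]
tcp_rot: [-2.218, -2.223, -0.003]
ft_force: [0.4, -0.5, 0.2]
grip_width: 85.5
```

carry_out --pt "0 0 0.6 0 0 0" --pt "0 0 0.6 0 0 0" --pt "0 0 0.6 0 0 0" --pt "0 0 0.4 0 0 0" --pt "0 0 0 0 0 0"

```text
time_s: 3.73
eef_pos: [476.0, 41.8, 147.0]
tcp_rot: [-2.22, -2.216, 0.008]
ft_force: [-0.6, 0.1, -1.2]
grip_width: 85.2
```

carry_out --pt "0 0 0 0 0 0" --pt "0 0 0 0 0 0"

```text
time_s: 3.9
eef_pos: [479.6, 41.8, 152.6]
tcp_rot: [2.222, 2.219, 0.001]
ft_force: [-0.2, 0.3, -0.2]
grip_width: 85.7
```

Run:
```python
from h import *
d=grab('scene');print(sense()['eef_pos'])
c=d['color'][130:310,220:440];cv2.imwrite('pics/s1.png',cv2.cvtColor(cv2.resize(c,None,fx=3.3,fy=3.3,interpolation=cv2.INTER_CUBIC),cv2.COLOR_RGB2BGR))
```

```text
[480.04063378  41.77865509 153.04093092]
```

View pics/s1.png

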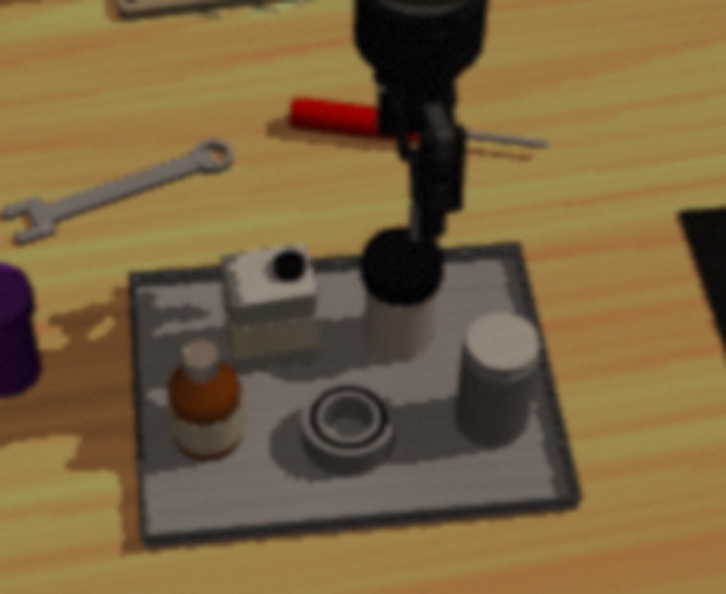

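The open hand is above the jar (lid at crop (402,265)), in line with it. I'll go down to TCP z≈60 and grip the lid.

carry_out --pt "0 0 0.5 0 0 0" --pt "0 0 0.5 0 0 0" --pt "0 0 0.5 0 0 0" --pt "0 0 0.5 0 0 0" --pt "0 0 0.3 0 0 0"

```text
time_s: 4.37
eef_pos: [479.2, 41.8, 58.8]
tcp_rot: [2.222, 2.22, 0.001]
ft_force: [0.2, 0.8, 0.2]
grip_width: 85.3
```

carry_out --pt "0 0 0 0 0 0" --pt "0 0 0 0 0 0"

```text
time_s: 4.53
eef_pos: [479.3, 41.9, 59.9]
tcp_rot: [2.222, 2.221, 0.0]
ft_force: [0.3, 0.0, 0.1]
grip_width: 85.1
```

carry_out --pt "0 0 0 0 0 0" --pt "0 0 0 0 0 0" --pt "0 0 0 0 0 0" --pt "0 0 0 0 0 0" --pt "0 0 0 0 0 0" --gripper 1

```text
time_s: 4.95
eef_pos: [480.2, 41.9, 61.3]
tcp_rot: [2.22, 2.22, 0.003]
ft_force: [-3.2, -0.2, 9.2]
grip_width: 54.5
```

carry_out --pt "0 0 0 0 0 0" --pt "0 0 0 0 0 0" --pt "0 0 0 0 0 0" --pt "0 0 0 0 0 0" --pt "0 0 0 0 0 0"

```text
time_s: 5.37
eef_pos: [480.2, 41.9, 61.3]
tcp_rot: [2.22, 2.22, 0.003]
ft_force: [-3.2, 0.6, 9.4]
grip_width: 54.4
```

carry_out --pt "0 0 -0.25 0 0 0" --pt "0 0 -0.75 0 0 0" --pt "0 0 -0.75 0 0 0" --pt "0 0 -0.75 0 0 0" --pt "0 0 -0.75 0 0 0"

```text
time_s: 5.78
eef_pos: [478.6, 42.0, 191.3]
tcp_rot: [-2.222, -2.221, 0.0]
ft_force: [1.2, -0.2, -2.7]
grip_width: 54.2
```

carry_out --pt "0.71 0.22 0 0 0 0" --pt "0.71 0.22 0 0 0 0" --pt "0.71 0.22 0 0 0 0" --pt "0.71 0.22 0 0 0 0" --pt "0.71 0.22 0 0 0 0"

```text
time_s: 6.2
eef_pos: [523.2, 185.3, 190.1]
tcp_rot: [2.222, 2.221, 0.001]
ft_force: [0.5, 0.1, -3.1]
grip_width: 54.3
```

carry_out --pt "0.71 0.22 0 0 0 0" --pt "0.71 0.22 0 0 0 0" --pt "0.71 0.22 0 0 0 0" --pt "0.71 0.22 0 0 0 0" --pt "0.71 0.22 0 0 0 0"

```text
time_s: 6.62
eef_pos: [567.1, 327.4, 189.8]
tcp_rot: [-2.221, -2.221, 0.0]
ft_force: [0.2, -0.2, -2.8]
grip_width: 54.1
```

carry_out --pt "0 0 0 0 0 0" --pt "0 0 0 0 0 0" --pt "0 0 0 0 0 0" --pt "0 0 0 0 0 0"

```text
time_s: 6.95
eef_pos: [566.9, 325.0, 189.5]
tcp_rot: [2.222, 2.22, -0.001]
ft_force: [-0.6, 0.9, -3.1]
grip_width: 54.3
```

carry_out --pt "0 0 0.7 0 0 0" --pt "0 0 0.7 0 0 0" --pt "0 0 0.7 0 0 0" --pt "0 0 0.6 0 0 0" --pt "0 0 0.3 0 0 0"

```text
time_s: 7.37
eef_pos: [565.0, 323.7, 65.7]
tcp_rot: [-2.222, -2.219, 0.008]
ft_force: [-1.7, -0.5, -4.7]
grip_width: 54.0
```

carry_out --pt "0 0 0.1 0 0 0" --pt "0 0 0.05 0 0 0" --pt "0 0 0 0 0 0" --pt "0 0 0 0 0 0"

```text
time_s: 7.7
eef_pos: [568.5, 326.4, 65.6]
tcp_rot: [2.221, 2.22, 0.005]
ft_force: [0.4, 0.6, -2.5]
grip_width: 54.1
```

carry_out --pt "0 0 0.05 0 0 0" --pt "0 0 0 0 0 0" --pt "0 0 0 0 0 0"

```text
time_s: 7.95
eef_pos: [567.8, 326.3, 62.5]
tcp_rot: [2.221, 2.221, 0.003]
ft_force: [-0.5, -0.5, -0.5]
grip_width: 54.2
```

carry_out --pt "0 0 0.04 0 0 0" --pt "0 0 0 0 0 0" --pt "0 0 0 0 0 0"

```text
time_s: 8.2
eef_pos: [568.0, 326.7, 62.4]
tcp_rot: [2.221, 2.221, 0.004]
ft_force: [-4.8, -0.5, 10.5]
grip_width: 54.2
```

carry_out --pt "0 0 0 0 0 0" --pt "0 0 0 0 0 0" --pt "0 0 0 0 0 0" --pt "0 0 0 0 0 0" --pt "0 0 0 0 0 0" --gripper 0

```text
time_s: 8.62
eef_pos: [567.0, 325.9, 59.5]
tcp_rot: [-2.222, -2.221, 0.0]
ft_force: [-0.7, -0.1, -0.7]
grip_width: 85.3
```

carry_out --pt "0 0 -0.5 0 0 0" --pt "0 0 -0.75 0 0 0" --pt "0 0 -0.75 0 0 0" --pt "0 0 -0.75 0 0 0" --pt "0 0 -0.75 0 0 0"

```text
time_s: 9.03
eef_pos: [566.8, 325.8, 200.8]
tcp_rot: [-2.221, -2.221, 0.001]
ft_force: [0.8, 0.5, 0.5]
grip_width: 85.4
```

carry_out --pt "-0.93 -0.25 0 0 0 0" --pt "-0.93 -0.25 0 0 0 0" --pt "-0.93 -0.25 0 0 0 0" --pt "-0.93 -0.25 0 0 0 0" --pt "-0.93 -0.25 0 0 0 0"

```text
time_s: 9.45
eef_pos: [516.2, 138.5, 199.6]
tcp_rot: [2.221, 2.222, 0.0]
ft_force: [0.3, -0.8, 0.5]
grip_width: 85.4
```

carry_out --pt "-0.93 -0.25 0 0 0 0" --pt "-0.93 -0.24 0 0 0 0" --pt "-0.93 -0.24 0 0 0 0" --pt "-0.93 -0.24 0 0 0 0" --pt "-0.93 -0.24 0 0 0 0"

```text
time_s: 9.87
eef_pos: [467.8, -47.6, 199.8]
tcp_rot: [2.221, 2.221, 0.0]
ft_force: [0.8, 0.3, 0.3]
grip_width: 85.4
```

carry_out --pt "0 0 0 0 0 0" --pt "0 0 0 0 0 0" --pt "0 0 0 0 0 0" --pt "0 0 0 0 0 0"

```text
time_s: 10.2
eef_pos: [468.8, -45.1, 199.7]
tcp_rot: [-2.22, -2.222, -0.001]
ft_force: [0.9, 0.1, -0.0]
grip_width: 85.4
```

Run:
```python
from meas import *
print(sense()['eef_pos'])
d=dict(grab('scene')); s=cv2.cvtColor(d['color'],cv2.COLOR_RGB2BGR)
s0=cv2.imread('pics/scene0.png')
for p in [(479.4,42.1,87),(469.7,-45.2,79),(557.3,-10.1,29),(561,87.5,89)]:
    u,v=proj(d,p);cv2.drawMarker(s0,(int(round(u)),int(round(v))),(0,255,0),0,7,1)
for p in [(568,326,88)]:
    u,v=proj(d,p);cv2.drawMarker(s,(int(round(u)),int(round(v))),(0,255,0),0,7,1)
a=cv2.resize(s0[180:300,240:400],None,fx=2.5,fy=2.5,interpolation=cv2.INTER_CUBIC);b=cv2.resize(s[160:280,390:520],None,fx=2.5,fy=2.5,interpolation=cv2.INTER_CUBIC)
cv2.imwrite('pics/s2.png',np.hstack([a,b]))
```

```text
[468.81937767 -45.10724489 199.68662632]
```

View pics/s2.png

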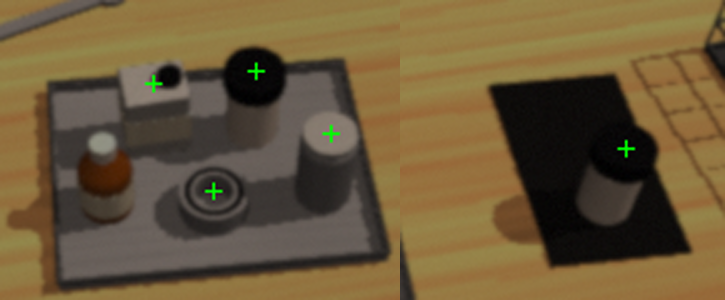

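The projected estimates land on the centres of all the tops in the scene view, so both cameras agree. The jar stands on the mat. Next is the tin.

carry_out --pt "0 0.02 0.8 0 0 0" --pt "0 0 0.8 0 0 0" --pt "0 0 0.8 0 0 0" --pt "0 0 0.7 0 0 0" --pt "0 0 0.5 0 0 0"

```text
time_s: 10.67
eef_pos: [468.0, -44.3, 52.7]
tcp_rot: [-2.217, -2.222, 0.002]
ft_force: [0.3, -0.4, -0.7]
grip_width: 85.4
```

carry_out --pt "0 0 0 0 0 0" --pt "0 0 0 0 0 0"

```text
time_s: 10.83
eef_pos: [468.4, -44.8, 54.8]
tcp_rot: [-2.217, -2.221, 0.003]
ft_force: [0.4, -0.8, -0.4]
grip_width: 85.3
```

carry_out --pt "0 0 0 0 0 0" --pt "0 0 0 0 0 0" --pt "0 0 0 0 0 0" --pt "0 0 0 0 0 0" --pt "0 0 0 0 0 0" --gripper 1

```text
time_s: 11.25
eef_pos: [470.6, -46.2, 57.6]
tcp_rot: [2.22, 2.22, 0.002]
ft_force: [-2.1, 0.9, 7.2]
grip_width: 44.9
```

carry_out --pt "0 0 0 0 0 0" --pt "0 0 0 0 0 0" --pt "0 0 0 0 0 0" --pt "0 0 0 0 0 0"

```text
time_s: 11.58
eef_pos: [470.6, -46.2, 57.6]
tcp_rot: [2.22, 2.22, 0.002]
ft_force: [-2.2, 1.2, 7.1]
grip_width: 45.3
```

carry_out --pt "0 0 -0.25 0 0 0" --pt "0 0 -0.75 0 0 0" --pt "0 0 -0.75 0 0 0" --pt "0 0 -0.75 0 0 0" --pt "0 0 -0.75 0 0 0"

```text
time_s: 12.0
eef_pos: [469.0, -46.0, 187.9]
tcp_rot: [2.222, 2.221, 0.0]
ft_force: [-0.5, -0.6, -3.4]
grip_width: 44.9
```

carry_out --pt "0.8 0 0 0 0 0" --pt "0.8 0 0 0 0 0" --pt "0.8 0 0 0 0 0" --pt "0.8 0 0 0 0 0" --pt "0.8 0 0 0 0 0"

```text
time_s: 12.42
eef_pos: [469.2, 115.3, 186.8]
tcp_rot: [2.222, 2.22, 0.002]
ft_force: [0.4, -0.3, -2.7]
grip_width: 45.1
```

carry_out --pt "0.8 0 0 0 0 0" --pt "0.8 0 0 0 0 0" --pt "0.8 0 0 0 0 0" --pt "0.8 0 0 0 0 0" --pt "0.8 0 0 0 0 0"

```text
time_s: 12.83
eef_pos: [469.1, 275.6, 186.7]
tcp_rot: [2.221, 2.221, 0.001]
ft_force: [0.7, -0.7, -1.9]
grip_width: 44.9
```

carry_out --pt "0.8 -0.1 0 0 0 0" --pt "0.7 -0.07 0 0 0 0" --pt "0 0 0 0 0 0" --pt "0 0 0 0 0 0" --pt "0 0 0 0 0 0"

```text
time_s: 13.25
eef_pos: [462.5, 333.7, 186.1]
tcp_rot: [2.221, 2.222, -0.0]
ft_force: [0.3, -0.0, -2.6]
grip_width: 45.4
```

carry_out --pt "0 0 0.7 0 0 0" --pt "0 0 0.7 0 0 0" --pt "0 0 0.7 0 0 0" --pt "0 0 0.5 0 0 0" --pt "0 0 0.3 0 0 0"

```text
time_s: 13.67
eef_pos: [461.4, 331.6, 66.9]
tcp_rot: [-2.223, -2.219, 0.006]
ft_force: [-0.4, -0.5, -2.1]
grip_width: 45.3
```

carry_out --pt "0 0 0 0 0 0" --pt "0 0 0 0 0 0" --pt "0 0 0 0 0 0"

```text
time_s: 13.92
eef_pos: [464.0, 334.2, 71.7]
tcp_rot: [2.222, 2.22, 0.004]
ft_force: [-0.0, 0.3, -2.0]
grip_width: 45.1
```

carry_out --pt "0 0 0.2 0 0 0" --pt "0 0 0.05 0 0 0" --pt "0 0 0 0 0 0" --pt "0 0 0 0 0 0"

```text
time_s: 14.25
eef_pos: [462.6, 334.0, 59.8]
tcp_rot: [-2.221, -2.221, 0.0]
ft_force: [0.4, -0.2, -3.3]
grip_width: 45.6
```

carry_out --pt "0 0 0.05 0 0 0" --pt "0 0 0 0 0 0" --pt "0 0 0 0 0 0"

```text
time_s: 14.5
eef_pos: [463.0, 334.4, 58.7]
tcp_rot: [2.221, 2.221, 0.002]
ft_force: [-3.2, -0.2, 5.2]
grip_width: 45.0
```

carry_out --pt "0 0 0 0 0 0" --pt "0 0 0 0 0 0" --pt "0 0 0 0 0 0" --pt "0 0 0 0 0 0" --pt "0 0 0 0 0 0" --gripper 0

```text
time_s: 14.92
eef_pos: [462.7, 333.9, 57.6]
tcp_rot: [2.222, 2.221, -0.0]
ft_force: [0.2, 0.7, -0.6]
grip_width: 85.4
```

carry_out --pt "0 0 -0.5 0 0 0" --pt "0 0 -0.75 0 0 0" --pt "0 0 -0.75 0 0 0" --pt "0 0 -0.75 0 0 0" --pt "0 0 -0.75 0 0 0"

```text
time_s: 15.33
eef_pos: [462.4, 333.8, 199.0]
tcp_rot: [-2.222, -2.221, 0.0]
ft_force: [0.4, 0.6, 0.3]
grip_width: 85.9
```

Run:
```python
from meas import *
print(sense()['eef_pos'],sense()['time_s'])
d=grab('top');e=grab('scene')
t=cv2.cvtColor(d['color'],cv2.COLOR_RGB2BGR);s=cv2.cvtColor(e['color'],cv2.COLOR_RGB2BGR)
a=cv2.resize(t[180:310,240:400],None,fx=2.5,fy=2.5,interpolation=cv2.INTER_CUBIC);b=cv2.resize(s[155:285,390:520],None,fx=2.5,fy=2.5,interpolation=cv2.INTER_CUBIC)
cv2.imwrite('pics/m3.png',np.hstack([a,b]))
I=d['color'].astype(int);g=I.mean(2)
# dark groove ring of the bearing
m=np.zeros(g.shape,np.uint8);m[212:247,308:342]=(g<60)[212:247,308:342]
ys,xs=np.nonzero(m);print(len(xs),cv2.minEnclosingCircle(np.stack([xs,ys],1).astype(np.float32)),xs.mean(),ys.mean())
(u,v),r=cv2.minEnclosingCircle(np.stack([xs,ys],1).astype(np.float32));print(ray(d,u,v,29),ray(d,xs.mean(),ys.mean(),29))
```

```text
[462.42938366 333.76028609 198.95997762] 15.3333
114 ((324.85614013671875, 228.44017028808594), 11.86438274383545) 324.8421052631579 228.39473684210526
[558.48272424  -9.96224136  29.        ] [558.57838111  -9.93203101  29.        ]
```

View pics/m3.png

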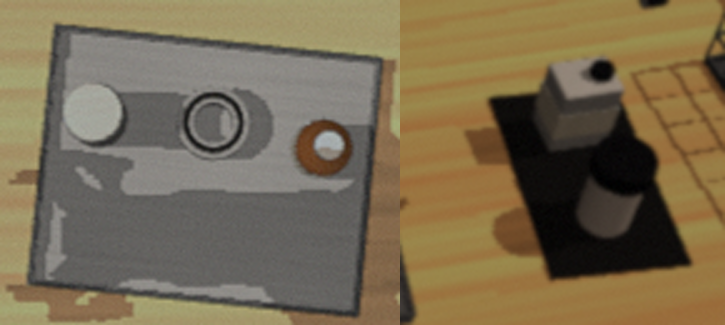

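The jar and tin both stand upright on the mat and the bearing is untouched in the tray, centred at about (558.5, -10). Next is the bearing.

carry_out --pt "-0.86 0.24 0 0 0 0" --pt "-0.86 0.24 0 0 0 0" --pt "-0.86 0.24 0 0 0 0" --pt "-0.86 0.24 0 0 0 0" --pt "-0.86 0.24 0 0 0 0"

```text
time_s: 15.85
eef_pos: [510.5, 160.4, 197.1]
tcp_rot: [-2.221, -2.222, 0.001]
ft_force: [1.6, -0.2, -0.5]
grip_width: 85.5
```

carry_out --pt "-0.86 0.24 0 0 0 0" --pt "-0.86 0.24 0 0 0 0" --pt "-0.86 0.24 0 0 0 0" --pt "-0.86 0.24 0 0 0 0" --pt "-0.86 0.24 0 0 0 0"

```text
time_s: 16.27
eef_pos: [558.5, -11.9, 197.1]
tcp_rot: [-2.221, -2.221, 0.0]
ft_force: [0.2, 0.1, 1.0]
grip_width: 85.1
```

carry_out --pt "0 0 0 0 0 0" --pt "0 0 0 0 0 0" --pt "0 0 0 0 0 0" --pt "0 0 0 0 0 0"

```text
time_s: 16.6
eef_pos: [558.2, -9.0, 197.3]
tcp_rot: [-2.22, -2.222, 0.0]
ft_force: [-0.5, -0.3, -0.8]
grip_width: 85.6
```

carry_out --pt "0 0 0.8 0 0 0" --pt "0 0 0.8 0 0 0" --pt "0 0 0.8 0 0 0" --pt "0 0 0.7 0 0 0" --pt "0 0 0.5 0 0 0"

```text
time_s: 17.02
eef_pos: [556.6, -8.2, 50.6]
tcp_rot: [-2.217, -2.222, 0.003]
ft_force: [-0.2, -0.3, -0.2]
grip_width: 85.4
```

carry_out --pt "0 0 0 0 0 0" --pt "0 0 0 0 0 0" --pt "0 0 0 0 0 0" --pt "0 0 0 0 0 0"

```text
time_s: 17.35
eef_pos: [560.4, -9.7, 56.1]
tcp_rot: [2.219, 2.22, 0.004]
ft_force: [0.6, -0.1, -0.3]
grip_width: 85.1
```

carry_out --pt "0 0 0.3 0 0 0" --pt "0 0 0.3 0 0 0" --pt "0 0 0.2 0 0 0" --pt "0 0 0.1 0 0 0" --pt "0 0 0 0 0 0"

```text
time_s: 17.77
eef_pos: [557.0, -10.0, 15.6]
tcp_rot: [-2.22, -2.219, 0.003]
ft_force: [-0.3, -0.4, -0.0]
grip_width: 85.7
```

carry_out --pt "0 0 0 0 0 0" --pt "0 0 0 0 0 0"

```text
time_s: 17.93
eef_pos: [558.8, -10.1, 17.9]
tcp_rot: [2.222, 2.221, 0.0]
ft_force: [1.0, -0.0, -0.6]
grip_width: 85.1
```

carry_out --pt "0 0 0 0 0 0" --pt "0 0 0 0 0 0" --pt "0 0 0 0 0 0" --pt "0 0 0 0 0 0" --pt "0 0 0 0 0 0" --gripper 1

```text
time_s: 18.35
eef_pos: [559.2, -10.2, 19.1]
tcp_rot: [2.221, 2.221, 0.001]
ft_force: [-4.3, 0.9, 9.2]
grip_width: 60.2
```

carry_out --pt "0 0 0 0 0 0" --pt "0 0 0 0 0 0" --pt "0 0 0 0 0 0"

```text
time_s: 18.6
eef_pos: [559.2, -10.1, 19.1]
tcp_rot: [2.221, 2.221, 0.001]
ft_force: [-4.6, -0.2, 8.9]
grip_width: 60.1
```

carry_out --pt "0 0 -0.25 0 0 0" --pt "0 0 -0.75 0 0 0" --pt "0 0 -0.9 0 0 0" --pt "0 0 -0.9 0 0 0" --pt "0 0 -0.9 0 0 0"

```text
time_s: 19.02
eef_pos: [557.9, -10.0, 167.3]
tcp_rot: [-2.221, -2.221, 0.001]
ft_force: [0.3, 1.0, -2.7]
grip_width: 60.0
```

carry_out --pt "0 0 0 0 0 0" --pt "-0.8 -0.13 0 0 0 0" --pt "-0.8 -0.13 0 0 0 0" --pt "-0.8 -0.13 0 0 0 0" --pt "-0.8 -0.13 0 0 0 0"

```text
time_s: 19.43
eef_pos: [537.1, -139.0, 165.6]
tcp_rot: [-2.22, -2.222, 0.0]
ft_force: [0.8, 0.6, -2.5]
grip_width: 59.8
```

carry_out --pt "-0.8 -0.13 0 0 0 0" --pt "-0.8 -0.13 0 0 0 0" --pt "-0.8 -0.13 0 0 0 0" --pt "-0.8 -0.13 0 0 0 0" --pt "-0.8 -0.13 0 0 0 0"

```text
time_s: 19.85
eef_pos: [511.0, -299.4, 165.4]
tcp_rot: [-2.221, -2.221, 0.0]
ft_force: [0.7, -0.2, -2.7]
grip_width: 59.9
```

carry_out --pt "-0.8 -0.13 0 0 0 0" --pt "-0.8 0 0 0 0 0" --pt "0 0 0 0 0 0" --pt "0 0 0 0 0 0" --pt "0 0 0 0 0 0"

```text
time_s: 20.27
eef_pos: [506.1, -361.7, 165.0]
tcp_rot: [-2.221, -2.219, -0.0]
ft_force: [0.4, 0.1, -3.1]
grip_width: 60.2
```

carry_out --pt "0 0 0 0 0 0" --pt "0 0 0 0 0 0"

```text
time_s: 20.43
eef_pos: [506.8, -360.9, 165.6]
tcp_rot: [-2.22, -2.222, -0.0]
ft_force: [-0.0, -0.7, -3.0]
grip_width: 60.1
```

carry_out --pt "0 0 0.6 0 0 0" --pt "0 0 0.7 0 0 0" --pt "0 0 0.7 0 0 0" --pt "0 0 0.4 0 0 0" --pt "0 0 0.2 0 0 0"

```text
time_s: 20.85
eef_pos: [505.1, -359.5, 58.2]
tcp_rot: [-2.216, -2.219, 0.001]
ft_force: [0.6, 1.0, -3.6]
grip_width: 60.1
```

carry_out --pt "0 0 0 0 0 0" --pt "0 0 0 0 0 0" --pt "0 0 0 0 0 0"

```text
time_s: 21.1
eef_pos: [507.8, -362.7, 63.8]
tcp_rot: [2.219, 2.22, 0.0]
ft_force: [-0.0, -0.3, -2.6]
grip_width: 59.8
```

Run:
```python
from meas import *
p=sense()['eef_pos'];print(p)
e=grab('scene');s=cv2.cvtColor(e['color'],cv2.COLOR_RGB2BGR)
cv2.imwrite('pics/j4.png',cv2.resize(s[190:310,100:240],None,fx=4,fy=4,interpolation=cv2.INTER_CUBIC))
```

```text
[ 507.81089128 -362.69778949   63.79609756]
```

View pics/j4.png

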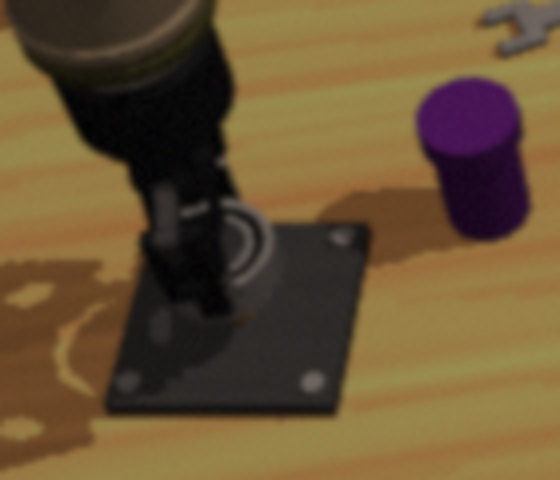

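The bearing is held level at crop (235,240), over the plate. The post's base is just visible at (240,318), and the offset looks right for that height. I'll lower it gently.

carry_out --pt "0 0 0.3 0 0 0" --pt "0 0 0.2 0 0 0" --pt "0 0 0.15 0 0 0" --pt "0 0 0.1 0 0 0" --pt "0 0 0 0 0 0"

```text
time_s: 21.57
eef_pos: [505.5, -361.2, 29.7]
tcp_rot: [-2.22, -2.219, 0.0]
ft_force: [0.0, -0.4, -3.9]
grip_width: 59.9
```

carry_out --pt "0 0 0.05 0 0 0" --pt "0 0 0 0 0 0" --pt "0 0 0 0 0 0"

```text
time_s: 21.82
eef_pos: [506.7, -362.2, 29.9]
tcp_rot: [2.221, 2.221, 0.0]
ft_force: [0.2, 0.6, -1.4]
grip_width: 60.4
```

carry_out --pt "0 0 0.05 0 0 0" --pt "0 0 0 0 0 0" --pt "0 0 0 0 0 0"

```text
time_s: 22.07
eef_pos: [507.0, -362.5, 28.3]
tcp_rot: [2.221, 2.22, 0.0]
ft_force: [1.0, -0.4, -1.5]
grip_width: 60.0
```

carry_out --pt "0 0 0.04 0 0 0" --pt "0 0 0 0 0 0" --pt "0 0 0 0 0 0"

```text
time_s: 22.32
eef_pos: [507.1, -362.5, 28.1]
tcp_rot: [2.221, 2.22, -0.0]
ft_force: [-4.8, 3.2, 11.3]
grip_width: 60.0
```

carry_out --pt "0 0 0 0 0 0" --pt "0 0 0 0 0 0" --pt "0 0 0 0 0 0" --pt "0 0 0 0 0 0" --pt "0 0 0 0 0 0" --gripper 0

```text
time_s: 22.73
eef_pos: [506.5, -362.0, 25.9]
tcp_rot: [-2.221, -2.221, -0.0]
ft_force: [0.7, -0.1, -0.6]
grip_width: 85.2
```

carry_out --pt "0 0 -0.25 0 0 0" --pt "0 0 -0.75 0 0 0" --pt "0 0 -0.9 0 0 0" --pt "0 0 -0.9 0 0 0" --pt "0 0 -0.9 0 0 0"

```text
time_s: 23.15
eef_pos: [506.3, -361.8, 176.2]
tcp_rot: [-2.221, -2.221, 0.0]
ft_force: [0.3, -0.8, 0.2]
grip_width: 85.3
```

carry_out --pt "0.8 0 0 0 0 0" --pt "0.8 0 0 0 0 0" --pt "0.8 0 0 0 0 0" --pt "0.8 0 -0.4 0 0 0" --pt "0.8 0 -0.4 0 0 0"

```text
time_s: 23.57
eef_pos: [505.4, -200.3, 206.0]
tcp_rot: [-2.221, -2.219, 0.001]
ft_force: [0.0, -0.3, 1.1]
grip_width: 85.6
```

Run:
```python
from meas import *
p=sense()['eef_pos'];print(p)
e=grab('scene');d=grab('top');s=cv2.cvtColor(e['color'],cv2.COLOR_RGB2BGR);t=cv2.cvtColor(d['color'],cv2.COLOR_RGB2BGR)
f=dict(fx=4,fy=4,interpolation=cv2.INTER_CUBIC)
cv2.imwrite('pics/j5.png',np.hstack([cv2.resize(s[220:320,110:210],None,**f),cv2.resize(t[205:305,440:540],None,**f)]))
I=d['color'].astype(int);sat=I.max(2)-I.min(2)
c=blob((sat>50)&(I[...,0]>I[...,2]+40),(480,240,502,268));print('post',cr(d,c,30) if c is not None and len(c)>3 else None)
g=I.mean(2);print('ring bright',cr(d,blob((g>80)&(sat<30),(470,235,512,275)),38))
# mat items
m=blob(g<45,(150,190,200,300))
w=I.mean(2)>120
print('tin',cr(d,blob((g>130)&(sat<60),(140,235,195,305)),80),rect(d,blob((g>130)&(sat<60),(140,235,195,305)),80))
cv2.imwrite('pics/mat.png',t[180:310,120:220])
```

```text
[ 505.44531535 -200.28397318  205.96641407]
post None
ring bright (array([486.8, 265.5]), 23.7, array([ 482.7, -349.9]))
tin (array([155.2, 273.6]), 16.3, array([462.2, 328.1])) ((461.3654479980469, 333.4095458984375), (43.65879821777344, 49.945831298828125), 0.3949778378009796)
```

View pics/j5.png

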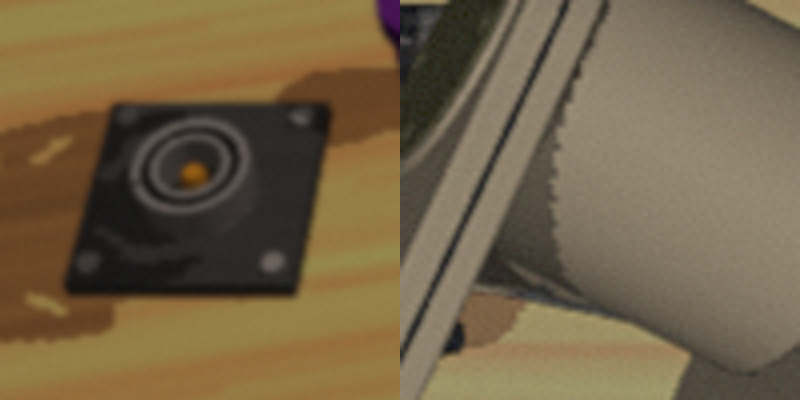

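The bearing lies flat on the jig, with the brass post visible inside its bore at crop (193,174). Next I'll return the tin, which I gripped at TCP (470.6,-46.2).

carry_out --pt "0.89 -0.07 0 0 0 0" --pt "0.89 -0.07 0 0 0 0" --pt "0.89 -0.07 0 0 0 0" --pt "0.89 -0.07 0 0 0 0" --pt "0.89 -0.07 0 0 0 0"

```text
time_s: 24.08
eef_pos: [492.3, -23.0, 206.6]
tcp_rot: [2.222, 2.22, 0.0]
ft_force: [0.7, 0.1, -0.2]
grip_width: 85.6
```

carry_out --pt "0.89 -0.07 0 0 0 0" --pt "0.89 -0.07 0 0 0 0" --pt "0.89 -0.07 0 0 0 0" --pt "0.89 -0.07 0 0 0 0" --pt "0.89 -0.07 0 0 0 0"

```text
time_s: 24.5
eef_pos: [478.4, 155.3, 206.7]
tcp_rot: [2.221, 2.22, 0.001]
ft_force: [0.5, -0.8, 0.6]
grip_width: 85.4
```

carry_out --pt "0.89 -0.07 0 0 0 0" --pt "0.89 -0.07 0 0 0 0" --pt "0.89 -0.07 0 0 0 0" --pt "0.89 -0.07 0 0 0 0" --pt "0.89 -0.07 0 0 0 0"

```text
time_s: 24.92
eef_pos: [464.5, 333.4, 206.6]
tcp_rot: [2.221, 2.221, 0.001]
ft_force: [1.7, -0.5, 0.2]
grip_width: 85.5
```

carry_out --pt "0 0 0 0 0 0" --pt "0 0 0 0 0 0" --pt "0 0 0 0 0 0" --pt "0 0 0 0 0 0" --pt "0 0 0 0 0 0"

```text
time_s: 25.33
eef_pos: [465.1, 330.7, 206.3]
tcp_rot: [2.223, 2.219, -0.0]
ft_force: [-0.3, -1.2, -0.2]
grip_width: 85.7
```

carry_out --pt "0.09 -0.05 0.8 0 0 0" --pt "0 0 0.8 0 0 0" --pt "0 0 0.8 0 0 0" --pt "0 0 0.7 0 0 0" --pt "0 0 0.4 0 0 0"

```text
time_s: 25.75
eef_pos: [461.1, 333.2, 62.4]
tcp_rot: [-2.223, -2.219, 0.007]
ft_force: [-0.4, -0.2, -0.4]
grip_width: 85.5
```

carry_out --pt "0 0 0.15 0 0 0" --pt "0 0 0 0 0 0" --pt "0 0 0 0 0 0" --pt "0 0 0 0 0 0" --pt "0 0 0 0 0 0"

```text
time_s: 26.17
eef_pos: [464.0, 336.2, 62.2]
tcp_rot: [2.221, 2.22, 0.005]
ft_force: [1.0, -0.1, -0.5]
grip_width: 85.5
```

carry_out --pt "-0.03 0 0.12 0 0 0" --pt "0 0 0 0 0 0" --pt "0 0 0 0 0 0" --pt "0 0 0 0 0 0"

```text
time_s: 26.5
eef_pos: [462.6, 334.3, 55.3]
tcp_rot: [-2.222, -2.221, 0.0]
ft_force: [-0.3, -0.3, 0.4]
grip_width: 85.3
```

carry_out --pt "0 0 0 0 0 0" --pt "0 0 0 0 0 0" --pt "0 0 0 0 0 0" --pt "0 0 0 0 0 0" --pt "0 0 0 0 0 0" --gripper 1

```text
time_s: 26.92
eef_pos: [462.6, 334.5, 55.5]
tcp_rot: [-2.221, -2.221, -0.0]
ft_force: [-1.5, -0.9, 2.9]
grip_width: 45.0
```

carry_out --pt "0 0 0 0 0 0" --pt "0 0 0 0 0 0" --pt "0 0 0 0 0 0" --pt "0 0 0 0 0 0"

```text
time_s: 27.25
eef_pos: [462.6, 334.5, 55.5]
tcp_rot: [-2.221, -2.221, -0.0]
ft_force: [-3.2, -0.1, 4.7]
grip_width: 45.3
```

carry_out --pt "0 0 -0.25 0 0 0" --pt "0 0 -0.75 0 0 0" --pt "0 0 -0.75 0 0 0" --pt "0 0 -0.75 0 0 0" --pt "0 0 -0.75 0 0 0"

```text
time_s: 27.67
eef_pos: [462.3, 333.9, 186.5]
tcp_rot: [2.222, 2.221, -0.001]
ft_force: [0.4, -0.2, -2.5]
grip_width: 45.4
```

carry_out --pt "-0.79 0 0 0 0 0" --pt "-0.79 0 0 0 0 0" --pt "-0.79 0 0 0 0 0" --pt "-0.79 0 0 0 0 0" --pt "-0.79 0 0 0 0 0"

```text
time_s: 28.08
eef_pos: [462.2, 174.9, 185.3]
tcp_rot: [2.221, 2.222, -0.0]
ft_force: [0.9, -0.8, -2.7]
grip_width: 45.5
```

carry_out --pt "-0.79 0 0 0 0 0" --pt "-0.79 0 0 0 0 0" --pt "-0.79 0 0 0 0 0" --pt "-0.79 0 0 0 0 0" --pt "-0.79 0 0 0 0 0"

```text
time_s: 28.5
eef_pos: [462.1, 16.7, 185.5]
tcp_rot: [2.221, 2.221, -0.0]
ft_force: [1.4, 0.4, -2.6]
grip_width: 45.5
```

carry_out --pt "-0.79 0.1 0 0 0 0" --pt "-0.79 0.1 0 0 0 0" --pt "0 0 0 0 0 0" --pt "0 0 0 0 0 0" --pt "0 0 0 0 0 0"

```text
time_s: 28.92
eef_pos: [470.3, -44.7, 185.2]
tcp_rot: [-2.222, -2.22, 0.0]
ft_force: [0.3, -0.1, -2.9]
grip_width: 45.3
```

carry_out --pt "0 0 0 0 0 0" --pt "0 0 0 0 0 0" --pt "0 0 0 0 0 0"

```text
time_s: 29.17
eef_pos: [470.6, -43.9, 185.3]
tcp_rot: [-2.22, -2.223, -0.0]
ft_force: [-0.7, 0.8, -2.1]
grip_width: 45.2
```

carry_out --pt "-0.04 0 0.7 0 0 0" --pt "0 0 0.7 0 0 0" --pt "0 0 0.7 0 0 0" --pt "0 0 0.6 0 0 0" --pt "0 0 0.3 0 0 0"

```text
time_s: 29.58
eef_pos: [468.4, -45.3, 61.8]
tcp_rot: [-2.218, -2.22, 0.004]
ft_force: [-0.6, -0.3, -3.0]
grip_width: 45.2
```

carry_out --pt "0 0 0.1 0 0 0" --pt "0 0 0 0 0 0" --pt "0 0 0 0 0 0" --pt "0 0 0 0 0 0" --pt "0 0 0 0 0 0"

```text
time_s: 30.0
eef_pos: [471.8, -46.6, 62.8]
tcp_rot: [2.22, 2.22, 0.002]
ft_force: [0.2, 0.7, -2.2]
grip_width: 45.2
```

carry_out --pt "0 0 0.05 0 0 0" --pt "0 0 0 0 0 0" --pt "0 0 0 0 0 0"

```text
time_s: 30.25
eef_pos: [470.7, -46.5, 59.5]
tcp_rot: [2.221, 2.221, 0.0]
ft_force: [-0.2, -0.7, -2.2]
grip_width: 45.4
```

carry_out --pt "0 0 0.06 0 0 0" --pt "0 0 0 0 0 0" --pt "0 0 0 0 0 0"

```text
time_s: 30.5
eef_pos: [470.4, -46.5, 56.6]
tcp_rot: [-2.221, -2.221, 0.0]
ft_force: [0.0, 0.3, -2.3]
grip_width: 45.2
```

carry_out --pt "0 0 0.04 0 0 0" --pt "0 0 0 0 0 0" --pt "0 0 0 0 0 0"

```text
time_s: 30.75
eef_pos: [470.5, -46.4, 55.2]
tcp_rot: [-2.221, -2.221, 0.0]
ft_force: [-0.7, -1.1, -2.6]
grip_width: 45.4
```

carry_out --pt "0 0 0.03 0 0 0" --pt "0 0 0 0 0 0" --pt "0 0 0 0 0 0"

```text
time_s: 31.0
eef_pos: [470.8, -46.5, 54.5]
tcp_rot: [2.221, 2.221, 0.0]
ft_force: [-1.9, -0.1, 3.4]
grip_width: 45.3
```

carry_out --pt "0 0 0 0 0 0" --pt "0 0 0 0 0 0" --pt "0 0 0 0 0 0" --pt "0 0 0 0 0 0" --pt "0 0 0 0 0 0" --gripper 0

```text
time_s: 31.42
eef_pos: [470.6, -46.5, 54.1]
tcp_rot: [2.222, 2.221, 0.0]
ft_force: [-0.8, -0.1, 0.4]
grip_width: 85.4
```

carry_out --pt "0 0 -0.5 0 0 0" --pt "0 0 -0.75 0 0 0" --pt "0 0 -0.75 0 0 0" --pt "0 0 -0.75 0 0 0" --pt "0 0 -0.85 0 0 0"

```text
time_s: 31.83
eef_pos: [469.8, -46.3, 198.7]
tcp_rot: [-2.221, -2.22, 0.001]
ft_force: [1.3, 0.6, 0.2]
grip_width: 85.1
```

carry_out --pt "0.93 0.24 0 0 0 0" --pt "0.93 0.24 0 0 0 0" --pt "0.93 0.24 0 0 0 0" --pt "0.93 0.24 0 0 0 0" --pt "0.93 0.24 0 0 0 0"

```text
time_s: 32.25
eef_pos: [518.8, 141.3, 198.3]
tcp_rot: [2.222, 2.221, 0.001]
ft_force: [0.4, -0.4, 0.3]
grip_width: 85.5
```

carry_out --pt "0.93 0.24 0 0 0 0" --pt "0.93 0.24 0 0 0 0" --pt "0.93 0.24 0 0 0 0" --pt "0.93 0.24 0 0 0 0" --pt "0.93 0.24 0 0 0 0"

```text
time_s: 32.67
eef_pos: [566.7, 327.6, 197.9]
tcp_rot: [2.221, 2.222, -0.0]
ft_force: [0.1, -0.2, 0.6]
grip_width: 85.4
```

carry_out --pt "0.03 0.04 0 0 0 0" --pt "0 0 0 0 0 0" --pt "0 0 0 0 0 0" --pt "0 0 0 0 0 0" --pt "0 0 0 0 0 0"

```text
time_s: 33.08
eef_pos: [568.4, 325.4, 198.5]
tcp_rot: [2.223, 2.219, 0.0]
ft_force: [-0.2, 0.6, 0.4]
grip_width: 85.3
```

carry_out --pt "0.02 0 0.8 0 0 0" --pt "0 0 0.8 0 0 0" --pt "0 0 0.8 0 0 0" --pt "0 0 0.6 0 0 0" --pt "0 0 0.3 0 0 0"

```text
time_s: 33.5
eef_pos: [566.1, 325.2, 62.2]
tcp_rot: [-2.222, -2.218, 0.008]
ft_force: [-0.8, 0.7, -0.7]
grip_width: 85.0
```

carry_out --pt "0 0 0.15 0 0 0" --pt "0 0 0 0 0 0" --pt "0 0 0 0 0 0" --pt "0 0 0 0 0 0" --pt "0 0 0 0 0 0"

```text
time_s: 33.92
eef_pos: [569.7, 328.2, 62.5]
tcp_rot: [2.221, 2.22, 0.005]
ft_force: [-0.3, 0.1, 0.7]
grip_width: 85.2
```

carry_out --pt "0 0 0.05 0 0 0" --pt "0 0 0 0 0 0" --pt "0 0 0 0 0 0"

```text
time_s: 34.17
eef_pos: [568.3, 327.7, 58.4]
tcp_rot: [2.221, 2.221, 0.001]
ft_force: [0.2, -0.6, -0.2]
grip_width: 85.4
```

carry_out --pt "-0.03 0 -0.04 0 0 0" --pt "0 0 0 0 0 0" --pt "0 0 0 0 0 0"

```text
time_s: 34.42
eef_pos: [568.4, 326.4, 59.9]
tcp_rot: [2.222, 2.221, 0.0]
ft_force: [0.3, -0.1, 0.4]
grip_width: 85.1
```

carry_out --pt "0 0 0 0 0 0" --pt "0 0 0 0 0 0" --pt "0 0 0 0 0 0" --pt "0 0 0 0 0 0" --pt "0 0 0 0 0 0" --gripper 1

```text
time_s: 34.83
eef_pos: [568.2, 326.5, 60.1]
tcp_rot: [-2.221, -2.221, -0.0]
ft_force: [-2.7, -0.3, 3.5]
grip_width: 54.0
```

carry_out --pt "0 0 0 0 0 0" --pt "0 0 0 0 0 0" --pt "0 0 0 0 0 0" --pt "0 0 0 0 0 0"

```text
time_s: 35.17
eef_pos: [568.2, 326.5, 60.1]
tcp_rot: [-2.221, -2.221, -0.0]
ft_force: [-2.8, -0.5, 5.9]
grip_width: 54.2
```

carry_out --pt "0 0 -0.25 0 0 0" --pt "0 0 -0.75 0 0 0" --pt "0 0 -0.75 0 0 0" --pt "0 0 -0.75 0 0 0" --pt "0 0 -0.75 0 0 0"

```text
time_s: 35.58
eef_pos: [567.8, 326.0, 190.6]
tcp_rot: [-2.222, -2.221, 0.002]
ft_force: [0.2, -0.5, -3.5]
grip_width: 54.5
```

carry_out --pt "-0.71 -0.22 0 0 0 0" --pt "-0.71 -0.22 0 0 0 0" --pt "-0.71 -0.22 0 0 0 0" --pt "-0.71 -0.22 0 0 0 0" --pt "-0.71 -0.22 0 0 0 0"

```text
time_s: 36.0
eef_pos: [523.4, 183.0, 189.4]
tcp_rot: [-2.221, -2.222, 0.001]
ft_force: [0.5, 0.1, -2.2]
grip_width: 54.7
```

carry_out --pt "-0.71 -0.22 0 0 0 0" --pt "-0.71 -0.22 0 0 0 0" --pt "-0.71 -0.22 0 0 0 0" --pt "-0.71 -0.22 0 0 0 0" --pt "-0.71 -0.22 0 0 0 0"

```text
time_s: 36.42
eef_pos: [479.3, 41.0, 189.6]
tcp_rot: [2.221, 2.221, -0.0]
ft_force: [1.4, -0.7, -3.0]
grip_width: 54.3
```

carry_out --pt "0 0 0 0 0 0" --pt "0 0 0 0 0 0" --pt "0 0 0 0 0 0" --pt "0 0 0 0 0 0" --pt "0 0 0 0 0 0"

```text
time_s: 36.83
eef_pos: [480.3, 43.2, 189.7]
tcp_rot: [-2.22, -2.222, -0.0]
ft_force: [0.1, -0.7, -3.5]
grip_width: 54.5
```

Contact should come at TCP z≈59.

carry_out --pt "-0.03 0 0.7 0 0 0" --pt "0 0 0.7 0 0 0" --pt "0 0 0.7 0 0 0" --pt "0 0 0.6 0 0 0" --pt "0 0 0.3 0 0 0"

```text
time_s: 37.25
eef_pos: [478.0, 42.0, 66.1]
tcp_rot: [-2.218, -2.22, 0.005]
ft_force: [-0.8, -0.2, -3.9]
grip_width: 54.5
```

carry_out --pt "0 0 0.1 0 0 0" --pt "0 0 0 0 0 0" --pt "0 0 0 0 0 0" --pt "0 0 0 0 0 0" --pt "0 0 0 0 0 0"

```text
time_s: 37.67
eef_pos: [481.7, 41.2, 67.5]
tcp_rot: [2.22, 2.22, 0.003]
ft_force: [0.4, -0.5, -4.0]
grip_width: 54.6
```

carry_out --pt "0 0 0.08 0 0 0" --pt "0 0 0 0 0 0" --pt "0 0 0 0 0 0"

```text
time_s: 37.92
eef_pos: [480.2, 41.1, 62.6]
tcp_rot: [2.222, 2.221, 0.0]
ft_force: [-1.1, -0.3, -3.9]
grip_width: 54.1
```

carry_out --pt "0 0 0.04 0 0 0" --pt "0 0 0 0 0 0" --pt "0 0 0 0 0 0"

```text
time_s: 38.17
eef_pos: [480.0, 41.1, 60.7]
tcp_rot: [-2.221, -2.221, 0.0]
ft_force: [0.0, -0.3, -2.2]
grip_width: 54.3
```

carry_out --pt "0.02 0 0.04 0 0 0" --pt "0 0 0 0 0 0" --pt "0 0 0 0 0 0"

```text
time_s: 38.42
eef_pos: [480.2, 42.0, 59.2]
tcp_rot: [-2.221, -2.221, 0.0]
ft_force: [-0.3, -0.3, -2.6]
grip_width: 54.7
```

carry_out --pt "0 0 0.02 0 0 0" --pt "0 0 0 0 0 0" --pt "0 0 0 0 0 0"

```text
time_s: 38.67
eef_pos: [480.3, 42.0, 59.0]
tcp_rot: [-2.221, -2.221, -0.0]
ft_force: [-4.4, -1.2, 4.8]
grip_width: 54.4
```

carry_out --pt "0 0 0 0 0 0" --pt "0 0 0 0 0 0" --pt "0 0 0 0 0 0" --pt "0 0 0 0 0 0" --pt "0 0 0 0 0 0" --gripper 0

```text
time_s: 39.08
eef_pos: [480.3, 41.9, 58.5]
tcp_rot: [2.222, 2.221, 0.0]
ft_force: [-0.4, 0.2, 0.5]
grip_width: 85.0
```

carry_out --pt "0 0 -0.5 0 0 0" --pt "0 0 -0.75 0 0 0" --pt "0 0 -0.75 0 0 0" --pt "0 0 -0.75 0 0 0" --pt "0 0 -0.85 0 0 0"

```text
time_s: 39.5
eef_pos: [479.5, 41.9, 203.1]
tcp_rot: [-2.221, -2.221, 0.001]
ft_force: [0.0, 0.4, -0.6]
grip_width: 85.6
```

carry_out --pt "0.9 0 0 0 0 0" --pt "0.9 0 0 0 0 0" --pt "0.9 0 0 0 0 0" --pt "0.9 0 0 0 0 0" --pt "0.9 0 0 0 0 0"

```text
time_s: 39.92
eef_pos: [480.1, 223.6, 202.7]
tcp_rot: [2.222, 2.221, 0.001]
ft_force: [0.5, 0.6, -0.3]
grip_width: 85.3
```

carry_out --pt "0.9 0 0 0 0 0" --pt "0.9 0 0 0 0 0" --pt "0.9 0 0 0 0 0" --pt "0 0 0 0 0 0" --pt "0 0 0 0 0 0"

```text
time_s: 40.33
eef_pos: [479.6, 331.6, 201.9]
tcp_rot: [-2.218, -2.225, 0.001]
ft_force: [-0.2, -0.2, -0.6]
grip_width: 85.7
```

Run:
```python
from meas import *
import cv2
s=sense();print(s['eef_pos'],s['time_s'],s['qd'].round(3))
d=grab('top','top9.png')
t0=dict(d);t0['color']=cv2.cvtColor(cv2.imread('pics/top1.png'),cv2.COLOR_BGR2RGB)
for n,q in(('start',t0),('now',d)):
    I=q['color'].astype(int);g=I.mean(2);sat=I.max(2)-I.min(2);dark=g<45
    tb=blob((g>150)&(sat<60),(322,255,365,290))
    print(n,'jar',cr(q,blob(dark,(280,248,318,286)),87)[2],'tin',np.round(rect(q,tb,79)[0],1),round(rect(q,tb,79)[2],2),'cap',cr(q,blob(dark,(328,260,346,284)),87)[2],'can',cr(q,blob((g>150)&(sat<40),(260,205,295,245)),89)[2],'amber',cr(q,blob((sat>60)&(I[...,0]>I[...,2]+50),(355,225,382,253)),70)[2])
I=d['color'].astype(int);g=I.mean(2)
print('jig grey',g[252,470:512].round())
t=cv2.cvtColor(d['color'],cv2.COLOR_RGB2BGR)
cv2.imwrite('pics/f.png',cv2.resize(t[180:310,250:530],None,fx=2.8,fy=2.8,interpolation=cv2.INTER_CUBIC))
```

```text
[479.59551604 331.61867464 201.8873632 ] 40.3333 [-0.046 -0.029  0.032 -0.013  0.004 -0.016]
start jar [479.4  42.1] tin [469.8 -44.7] 0.35 cap [469.6 -31.9] can [561.1  87.5] amber [534.1 -86.6]Traceback (most recent call last):
  File "<stdin>", line 9, in <module>
  File "meas.py", line 10, in rect
    p=np.array([ray(d,*q,z)[:2] for q in c[:,0]],np.float32);return cv2.minAreaRect(p)
                                         ~^^^^^
TypeError: 'NoneType' object is not subscriptable
```

Run:
```python
import cv2
t=cv2.imread('pics/top9.png')
cv2.imwrite('pics/f.png',cv2.resize(t[180:310,250:530],None,fx=2.8,fy=2.8,interpolation=cv2.INTER_CUBIC))
```

```text
(no output)
```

View pics/f.png

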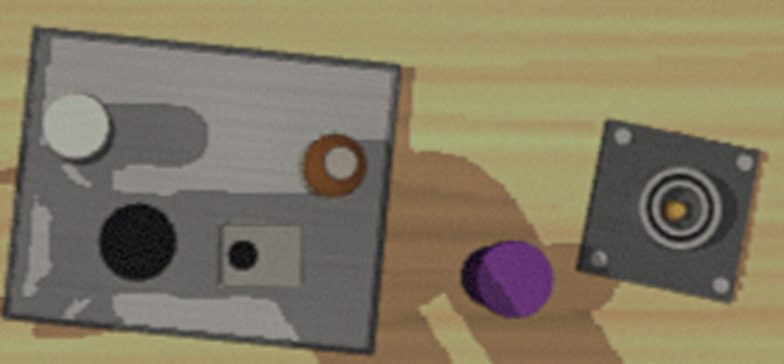

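Everything is in place. The jar lid is at px (299.0,266.1), against (299.2,265.9) at the start. The tin is at (342.7,270.9), against (342.7,271.4); the arm's shadow darkens it, which is why its mask came up empty. The bearing on the jig has the post inside its bore. I'll let the arm settle, take a last numeric check and hand in.

carry_out --pt "0 0 0 0 0 0" --pt "0 0 0 0 0 0" --pt "0 0 0 0 0 0" --pt "0 0 0 0 0 0" --pt "0 0 0 0 0 0"

```text
time_s: 40.8
eef_pos: [480.5, 329.3, 202.7]
tcp_rot: [2.223, 2.22, 0.0]
ft_force: [0.7, 0.7, -0.8]
grip_width: 85.1
```

Run:
```python
from meas import *
d=grab('top');I=d['color'].astype(int);g=I.mean(2);sat=I.max(2)-I.min(2);dark=g<45
print('jar',cr(d,blob(dark,(280,248,318,286)),87)[2],'cap',cr(d,blob(dark,(328,260,346,284)),87)[2],'can',cr(d,blob((g>150)&(sat<40),(260,205,295,245)),89)[2],'amber',cr(d,blob((sat>60)&(I[...,0]>I[...,2]+50),(355,225,382,253)),70)[2])
s=sense();print(s['qd'].round(3),s['time_s'],close_job())
```

```text
jar [479.3  43.2] cap [470.5 -31.7] can [561.7  88.2] amber [533.9 -88.2]
the job is handed in; nothing more can be done
[ 0.005  0.004 -0.002  0.002 -0.     0.   ] 40.85 None
```

I moved the jar and then the tin to the mat, seated the bearing on the jig over the post, put the tin and the jar back in the tray, and handed in at about 41 s.

Last checks from the top camera:
- **Jar:** about 1 mm from where it stood at the start.
- **Tin:** its cap is about 1 mm from its start position.
- **Amber bottle and can:** each within 2 mm of its start position.
- **Bearing:** the scene view after release showed it flat on the jig, and both views showed the post inside its bore. I judged this by eye and did not measure the centring.
- **Robot:** the arm is at rest, clear of everything, with the gripper open.

One check failed: in the last images the arm's shadow darkened the tin's top and its brightness mask came up empty. I used its black cap and its outline by eye instead, and both agreed with the start.

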